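Push an offcut through the self-closing flap of the bench bin

TASK

Push the timber offcut, which lies in front of the small plywood bin, through the bin's self-closing flap until it is fully inside and the flap has swung shut behind it. Push the flap open with one finger, never with the offcut itself, and push the offcut through with the other finger, gently and flat along the bench: do not grip, lift or tip it. Leave the jar, the sanding block and the small carton where they stand.

Things in the scene. Friction and masses are not known exactly. Their poses are not given: they have to be found in the camera images.
- offcut_bin: open-topped plywood bin fixed to the bench, whose top is its floor (no sill). Origin: on the bench, middle of the mouth, in the plane of the shut flap; x points straight into the bin, y across, z up. Inside 70 mm wide (y -35 to 35), 200 mm long (end wall at x = 200); walls 6 mm thick, 42 high. Before the mouth two cheeks, equally high and 42 mm long, splay out to 106 mm apart at x = -38
- flap (a joint): self-closing flap: grey plastic leaf 4 mm thick filling the mouth, 4 to 38 mm above the bench, on the upright hinge flap_hinge. 0 = shut, grows to 1.5 rad as the free edge swings into the bin (+x) to lie along the +y wall; it cannot open outwards. A weak spring (0.05 to 0.2 N at the free edge) always shuts it
- flap_hinge (a point): the flap's hinge line, 21 mm above the bench at x = 0, y = 32 mm of the bin's frame; the leaf reaches 64 mm from it to its free edge, so anything within 64 mm behind the mouth can keep the flap from shutting
- offcut_center (a point): centre (12 mm above the bench) of the loose timber offcut, a plain block 58 mm long (its y axis), 34 mm wide (its x axis), 24 mm high, 40 to 70 g. It starts before the mouth, near the bin's middle line, its length along the bin's x axis within about 7 degrees, its centre 83 to 125 mm from the flap
- paint_jar: bystander: small round jar, dark brown with a white lid, 38 mm across, 46 mm high, origin under its centre
- sanding_block: bystander: black rubber sanding block, 42 x 68 x 26 mm, origin under its centre
- pin_carton: bystander: small red and white carton, 26 x 34 x 30 mm, origin under its centre
- offcut: the same offcut; origin under its centre, z up

How it is judged (in metres and radians):
On the way:
1. a finger has pushed the flap open while the offcut's middle is still outside the mouth (value of joint flap above 0.6 rad and contact force between the fingers and flap above 0.02 N and x of offcut_center in the frame of offcut_bin below -0.005 m), for 0.1 s.
At the end, for the whole second after the job is handed in: the offcut lies flat on the bench inside the bin (its centre more than 40 mm past the mouth, between the walls), at rest, and the flap is shut (within 0.08 rad) (x of offcut_center in the frame of offcut_bin between 0.04 and 0.2 m and y of offcut_center in the frame of offcut_bin between -0.035 and 0.035 m and height (world z) of offcut_center below 0.018 m and angle between offcut's own z axis and vertical below 0.1 rad and value of joint flap below 0.08 rad and linear speed of offcut below 0.01 m/s); the robot touches nothing.
It fails at once if the offcut pushes against the flap while it is less than 0.5 rad open (contact force between offcut and flap above 0.1 N and value of joint flap below 0.5 rad and x of offcut_center in the frame of offcut_bin below 0.035 m).
It fails at once if the offcut is lifted more than 8 mm or tipped more than 0.35 rad (height (world z) of offcut_center above 0.02 m or angle between offcut's own z axis and vertical above 0.35 rad).
It fails at once if the fingers press the offcut with more than 12 N (gripped, not pushed) (contact force between the fingers and offcut above 12 N).
It fails at once if the jar, the sanding block or the small carton is moved more than 15 mm (distance of any of paint_jar, sanding_block, pin_carton from where it was at the start of the episode above 0.015 m).
It also fails if it takes over 38 s, if anything falls off the work surface, if the arm or the gripper's body presses on something with over 40 N, if the wrist force passes 120 N, or if a joint passes its speed limit or range.

ROBOT

A 7-joint arm with a two-finger parallel gripper is mounted at the origin on a cart in front of the work surface, level with it; the furniture and walls round the work are solid. World frame = base frame: x ahead of the robot, y to its left, z up, the work surface at z = 0. Lengths are in mm, angles in rad, forces in N, time in s.
With the tool pointing down it reaches from about 425 to 950 mm from the base axis. Payload 4.7 kg.
Tool frame: the origin (TCP) lies midway between the tips of the shut fingers; the grasp point (between the pads) lies 19 mm behind it; z points along the fingers, y is the line along which they close (so a half turn about z gives the same grasp; the last joint's range is limited). The gripper opens to 87 mm and grips with 3 to 60 N. Pads are 19 mm wide; open, the fingers measure 117 mm over their backs; the gripper's body (75 mm by 190 mm) begins 51 mm behind the grasp point.
Start: joints at [-1.267, 0.469, -0.049, 1.532, 0.024, 1.141, -0.082], TCP at [220.476, 637.997, 222.573] pointing down, gripper open.
Joint ranges: [-2.59, 2.59], [-0.33, 1.99], [-1.39, 1.29], [0.1, 2.45], [-1.04, 4.18], [0.21, 1.99], [-2.66, 2.66]. Speed limits (rad/s): [2.57, 2.57, 3.14, 3.14, 3.14, 3.14, 3.14].

INTERFACE

Orientations are given as a unit quaternion [w, x, y, z].
In Python, from cell import robot gives the robot as it stands.
- The arm moves only by the shell command python3 -m inch 'ROWS' [OPENING]. ROWS is JSON, a list of rows, each a list of 6 numbers: the shift along the tool's x, y, z each as a share of 0.1 m, from -1 to 1, then the turn, a rotation vector about the tool's x, y, z each as a share of 180 degrees, from -1 to 1. In form: [[tx, ty, tz, wx, wy, wz], ...]. A call has 1 to 5 rows; each row is the pose to reach, as a shift and turn from the pose commanded when the call began, along the tool's axes at that moment, turning the shorter way round; what a row does not reach only later rows make up. A row lasts 1/12 s, in which the tool goes at most 41.7 mm and 7.16 degrees, less where a joint would pass 70% of its speed; a pose out of reach is approached as far as the arm can. A call with a number of a shift or a turn outside -1 to 1 is refused whole. A call with a gripper value outside its range is refused whole. OPENING is the closure, from -1 (fully open) to 1 (shut), set as the call begins (- or left out, the last holds). The fingers move at their own pace and stop on an object; the grip force is fixed at half the most. Time passes only in rows, so rows that repeat a pose let the fingers close. It gives the time, the measured TCP pose, the force, the opening and the grip force at its end, in the units of the state.
- robot.sense(): the state, without advancing time (a new reading comes with each control period).
- robot.read_camera(name): name is "scene" or "top"; returns the picture (384x512x3 uint8, red, green, blue); there is no depth.
- robot.camera_info(name): a dict with "vfov" (degrees; the focal length in pixels is half the picture's height over the tangent of half this angle, whatever the lens; pixels are square), "cx", "cy" (the principal point, pixels), "xyz" and "orientation" of the camera in the world. Camera axes: x right, y down, z forward; pixel columns grow to the right and rows downward; lengths in mm; the calibration is good to about 2 mm. A picture is of the moment at which its call begins. camera_info takes no time and is no camera call.
- robot.job_done(): hands the job in; it is judged then, once.
The state is a dict: "time_s": time; "joint_pos": joint angles; "qd": joint speeds; "effort": joint torques, N m; "tcp_pos": TCP position; "orientation": TCP orientation; "ft_force": force on the tool from outside, world axes, zero at the start; "moment": the same for the moment, N m; "gripper_width": opening from 0.0 (shut) to 1.0 (fully open); "grasp_force": force on a finger pad.
Only numpy, scipy, OpenCV 4.12 (cv2) and the standard library are available. Lean on these libraries where they do the work, as an engineer would, in place of code of your own. Each camera call takes 0.05 s, during which the arm holds its last target. There are 200 camera calls.

## Working session

There is one attempt and no reset: what is moved stays moved. The work goes in short steps, Python scripts to look and compute and a shell command to move; the robot and the scene stay as the last step left them, time stands still between calls to the robot, and variables do not carry over. Pictures are saved under pics/ and viewed, at most 10 in all, crops included, and the job is handed in when it is done.

```bash
ls; mkdir -p pics
python3 - <<'E'
from cell import robot
import cv2
for n in("top","scene"):
    print(n,robot.camera_info(n)); im=robot.read_camera(n)
    cv2.imwrite(f"pics/{n}0.png",im[:,:,::-1])
s=robot.sense();print(s)
E
```

```text
pics
top {'vfov': 51.65169519764801, 'cx': 258.8756057891253, 'cy': 190.21165547598417, 'xyz': array([458.12695627, -24.30941546, 906.36546866]), 'orientation': array([ 0.0581142 , -0.69688587,  0.71266669, -0.05548884])}
scene {'vfov': 47.74807083123321, 'cx': 255.35042823878948, 'cy': 184.67226201059466, 'xyz': array([ 121.42012261, -567.36326574,  465.8217628 ]), 'orientation': array([-0.45842213,  0.81256149, -0.30877396,  0.1850719 ])}
{'time_s': 0.1, 'joint_pos': array([-1.26687638,  0.46935232, -0.04860125,  1.53356796,  0.0240913 ,
        1.1410258 , -0.08228844]), 'qd': array([ 0.00074263, -0.00231397, -0.00137327, -0.00319583,  0.00029455,
       -0.00059301,  0.00069853]), 'effort': array([-1.47313636e-05, -5.09171784e+01, -8.14601965e-02, -2.36829293e+01,
       -6.15497958e-02,  3.44599388e-02,  5.66254278e-05]), 'tcp_pos': array([220.332645  , 637.44983105, 221.61286815]), 'orientation': array([-1.20772161e-04,  1.65622008e-01,  9.86188911e-01, -8.75833389e-04]), 'ft_force': array([ 0.0227026 , -0.37792631, -0.44443368]), 'moment': array([ 0.00209292, -0.02501874, -0.00979103]), 'grasp_force': 0.0, 'gripper_width': 1.0027244045151975}
```

View pics/top0.png

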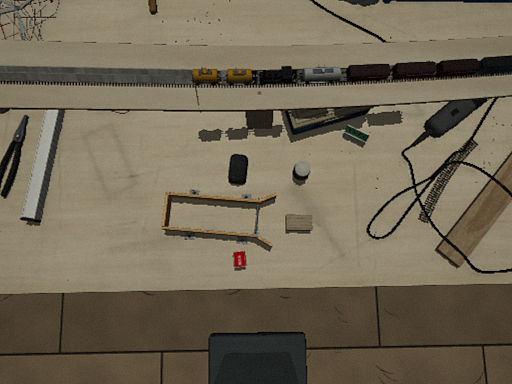

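View pics/scene0.png

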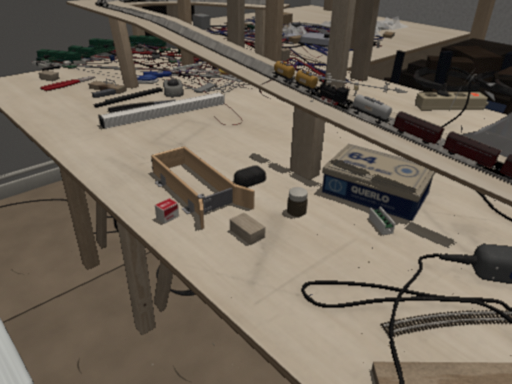

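Top view: the bin spans about (163–275, 192–250) with its mouth to the right at column ~258. The offcut is at (299,223), jar (301,172), sanding block (238,169) and carton (239,260). I'll zoom in to measure.

```bash
cat > h.py <<'E'
import numpy as np,cv2
from scipy.spatial.transform import Rotation as R
from cell import robot
def cam(n):
    i=robot.camera_info(n);q=i["orientation"];M=R.from_quat([q[1],q[2],q[3],q[0]]).as_matrix()
    f=192/np.tan(np.radians(i["vfov"]/2));return i,M,f
def pix2w(n,u,v,z=0):
    i,M,f=cam(n);d=M@np.array([(u-i["cx"])/f,(v-i["cy"])/f,1]);c=np.array(i["xyz"]);return c+d*(z-c[2])/d[2]
def w2pix(n,p):
    i,M,f=cam(n);d=M.T@(np.array(p)-i["xyz"]);return np.array([i["cx"]+f*d[0]/d[2],i["cy"]+f*d[1]/d[2]])
E
python3 - <<'E'
from h import *
im=cv2.imread("pics/top0.png")
c=im[150:280,150:325];cv2.imwrite("pics/z.png",cv2.resize(c,None,fx=4.5,fy=4.5,interpolation=cv2.INTER_CUBIC))
E
```

```text
(no output)
```

View pics/z.png

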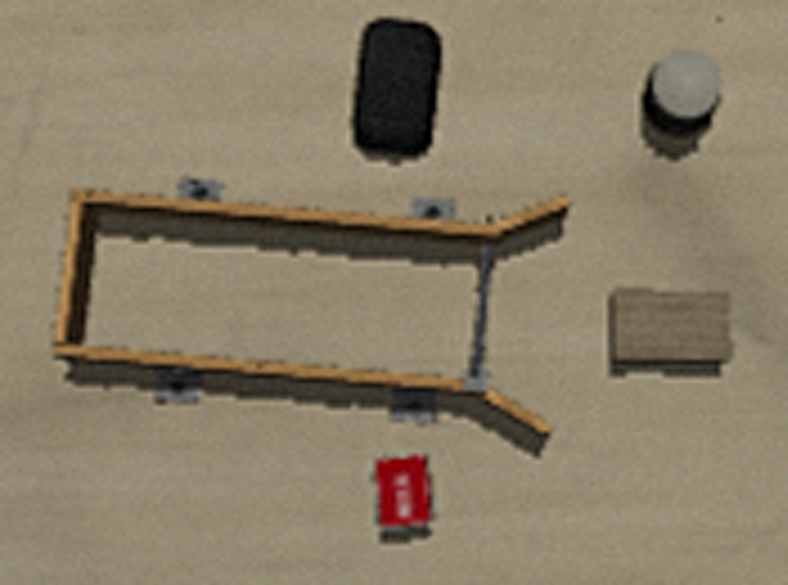

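```bash
cat > fit.py <<'E'
from h import *
from scipy.optimize import least_squares
P=lambda x,y:(150+(x+.5)/4.5-.5,150+(y+.5)/4.5-.5)
O=[((75,191),(206,-41,42)),((55,354),(206,41,42)),((567,203),(-36.7,-55.7,42)),((548,432),(-36.7,55.7,42)),((488,248),(0,-32,38)),((475,381),(0,32,38))]
def T(p,a): 
    c,s=np.cos(p[2]),np.sin(p[2]);return np.array([p[0]+c*a[0]-s*a[1],p[1]+s*a[0]+c*a[1],a[2]])
r=least_squares(lambda p:np.concatenate([w2pix("top",T(p,a))-P(*q) for q,a in O]),[450,0,1.57])
b=r.x
def tob(w):
    c,s=np.cos(b[2]),np.sin(b[2]);d=np.array(w)[:2]-b[:2];return np.array([c*d[0]+s*d[1],-s*d[0]+c*d[1]])
def tow(x,y):return T(b,(x,y,0))[:2]
if __name__=="__main__":
    print("bin",b,np.degrees(b[2]),r.fun.round(1))
    C=[pix2w("top",*P(*q),24)[:2] for q in((612,290),(730,293),(729,361),(611,360))]
    print("offcut corners bin",[tob(c).round(1) for c in C],"center",tob(np.mean(C,0)),np.mean(C,0))
    for n,q,z in(("jar",(686,86),46),("sand",(399,84),26),("carton",(403,491),30)):
        w=pix2w("top",*P(*q),z);print(n,w.round(0),tob(w).round(0))
    for q in((0,0),(0,32),(0,-32),(-38,53),(-38,-53)):print(q,tow(*q).round(1))
E
python3 fit.py
```

```text
bin [535.3822119  -17.14642249   1.45560212] 83.39985823888372 [-0.4 -0.4 -0.9  0.5  0.3  0.4  0.1  0.4  0.3 -0.2  0.5 -0.7]
offcut corners bin [array([-62.2, -18. ]), array([-120.6,  -21.9]), array([-122.5,   11.7]), array([-64.6,  16.6])] center [-92.47162367  -2.90646257] [ 527.64075963 -109.33925641]
jar [ 644. -119.   46.] [ -89. -119.]
sand [652.  23.  26.] [  53. -112.]
carton [450.  24.  30.] [31. 89.]
(0, 0) [535.4 -17.1]
(0, 32) [503.6 -13.5]
(0, -32) [567.2 -20.8]
(-38, 53) [478.4 -48.8]
(-38, -53) [583.7 -61. ]
```

```bash
cat > st.py <<'E'
from fit import *
s=robot.sense();q=s["orientation"];M=R.from_quat([q[1],q[2],q[3],q[0]]).as_matrix()
print("t",round(s["time_s"],2),"bin",tob(s["tcp_pos"]).round(1),"z",round(s["tcp_pos"][2],1),"yawerr",round(np.degrees(np.arctan2(M[1,1],M[0,1])-b[2]),2),"tilt",(M[:2,2]*100).round(2),"F",s["ft_force"].round(2),"w",round(s["gripper_width"],2))
E
python3 st.py; python3 -m inch '[[0,0,0,0,0,-0.035],[0,0,0,0,0,-0.069],[0,0,0,0,0,-0.069]]' -1; python3 st.py
```

```text
t 0.1 bin [614.  388.2] z 221.6 yawerr -12.47 tilt [-0.05 -0.17] F [ 0.02 -0.38 -0.44] w 1.0
time_s: 0.35
tcp_pos: [220.4, 637.6, 221.9]
orientation: [-0.0, 0.057, 0.998, -0.001]
ft_force: [-0.1, -0.5, -0.1]
gripper_width: 0.999
grasp_force: 0.0
t 0.35 bin [614.2 388.2] z 221.9 yawerr 0.06 tilt [-0.06 -0.1 ] F [-0.05 -0.52 -0.15] w 1.0
```

```bash
python3 -m inch '[[-0.3,-0.3,0,0,0,0],[-0.6,-0.6,0,0,0,0],[-0.9,-0.9,0,0,0,0],[-1,-1,0,0,0,0]]' >/dev/null
python3 -m inch '[[-0.3,-0.3,0,0,0,0],[-0.6,-0.6,0,0,0,0],[-0.9,-0.9,0,0,0,0],[-1,-1,0,0,0,0]]' >/dev/null
python3 -m inch '[[-0.3,-0.3,0,0,0,0],[-0.6,-0.6,0,0,0,0],[-0.9,-0.9,0,0,0,0],[-1,-1,0,0,0,0]]' >/dev/null
python3 st.py
python3 -m inch '[[-0.3,-0.3,0,0,0,0],[-0.6,-0.6,0,0,0,0],[-0.9,-0.9,0,0,0,0],[-0.91,-1,0,0,0,0]]' >/dev/null
python3 -m inch '[[0,-0.3,0,0,0,0],[0,-0.6,0,0,0,0],[0,-0.9,0,0,0,0],[0,-1,0,0,0,0]]' >/dev/null
python3 -m inch '[[0,-0.3,0,0,0,0],[0,-0.6,0,0,0,0],[0,-0.9,0,0,0,0],[0,-1,0,0,0,0]]' >/dev/null
python3 -m inch '[[0,-0.3,0.3,0,0,0],[0,-0.6,0.6,0,0,0],[0,-0.9,0.9,0,0,0],[0,-0.98,1,0,0,0],[0,-0.98,1,0,0,0]]' >/dev/null
python3 st.py
```

```text
t 1.35 bin [308.2  83.6] z 222.5 yawerr -0.7 tilt [ 0.2  -0.31] F [-0.02 -0.16  0.34] w 1.0
t 2.77 bin [-86.    0.1] z 119.6 yawerr -0.39 tilt [-0.65 -0.03] F [0.91 0.26 0.9 ] w 1.0
```

```bash
python3 -m inch '[[-0.01,0,0.2,0,0,0],[-0.02,0.01,0.4,0,0,0],[-0.03,0.02,0.6,0,0,0],[-0.03,0.02,0.6,0,0,0],[-0.03,0.02,0.6,0,0,0]]' >/dev/null
python3 st.py
python3 - <<'E'
from fit import *
im=robot.read_camera("top")[:,:,::-1];im2=robot.read_camera("scene")[:,:,::-1]
a=cv2.resize(im[150:280,215:345],(520,520),interpolation=2);c=cv2.resize(im2[120:250,150:280],(520,520),interpolation=2)
cv2.imwrite("pics/p1.png",cv2.resize(np.hstack([a,c]),(800,400)))
E
```

```text
t 3.18 bin [-79.5  -5.8] z 62.9 yawerr 0.07 tilt [-0.01  0.12] F [0.15 1.27 0.6 ] w 1.0
```

View pics/p1.png

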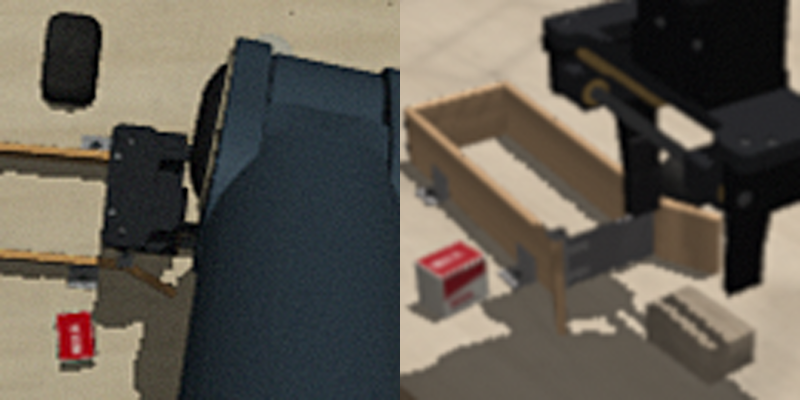

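The scene crop (right half) shows both fingertips above the offcut, at about (640,212) and (742,290) in the crop. I'll check those against the projection.

```bash
python3 - <<'E'
from fit import *
s=robot.sense();z=s["tcp_pos"][2];c=tob(s["tcp_pos"]);print(c)
for dx in(-58.5,-43.5,43.5,58.5):
  for dy in(-9.5,9.5):
    p=w2pix("scene",[*tow(c[0]+dx,c[1]+dy),z]);print(dx,dy,((p-[150,120])*3.077+[400,0]).round())
# offcut top corners predicted in scene
for q in((-62.2,-18),(-120.6,-21.9),(-122.5,11.7),(-64.6,16.6)):
    p=w2pix("scene",[*tow(*q),24]);print(q,((p-[150,120])*3.077+[400,0]).round())
E
python3 -m inch '[[0.02,-0.03,0,0,0,0],[0.03,-0.05,0,0,0,0],[0.03,-0.05,0,0,0,0]]' >/dev/null; python3 st.py
```

```text
[-80.52771699  -6.78127751]
-58.5 -9.5 [770. 290.]
-58.5 9.5 [741. 301.]
-43.5 -9.5 [753. 277.]
-43.5 9.5 [724. 288.]
43.5 -9.5 [664. 207.]
43.5 9.5 [636. 217.]
58.5 -9.5 [650. 196.]
58.5 9.5 [622. 205.]
(-62.2, -18) [690. 283.]
(-120.6, -21.9) [755. 330.]
(-122.5, 11.7) [708. 353.]
(-64.6, 16.6) [643. 305.]
t 3.53 bin [-87.4  -2.5] z 63.5 yawerr -0.11 tilt [ 0.14 -0.03] F [ 0.01 -1.03  0.3 ] w 1.0
```

```bash
python3 -m inch '[[0,0,0.15,0,0,0],[0,0,0.3,0,0,0],[0,0,0.45,0,0,0],[0,0,0.56,0,0,0],[0,0,0.56,0,0,0]]' >/dev/null; python3 st.py
python3 -m inch '[[0,0,0,0,0,0],[0,0,0,0,0,0]]' >/dev/null; python3 st.py
```

```text
t 3.95 bin [-86.7  -0.8] z 4.8 yawerr -0.07 tilt [-0.36  0.05] F [ 0.04 -0.12 -0.78] w 1.0
t 4.12 bin [-86.9  -2.9] z 7.1 yawerr -0.06 tilt [ 0.11 -0.01] F [-0.45 -0.95  0.38] w 1.0
```

```bash
python3 -m inch '[[0,0.04,0,0,0,0],[0,0.08,0,0,0,0],[0,0.12,0,0,0,0],[0,0.16,0,0,0,0],[0,0.2,0,0,0,0]]' >/dev/null; python3 st.py
python3 -m inch '[[0,0.04,0,0,0,0],[0,0.08,0,0,0,0],[0,0.12,0,0,0,0],[0,0.16,0,0,0,0],[0,0.2,0,0,0,0]]' >/dev/null; python3 st.py
python3 - <<'E'
from fit import *
im=robot.read_camera("top")[:,:,::-1];im2=robot.read_camera("scene")[:,:,::-1]
a=cv2.resize(im[150:280,215:345],(520,520),interpolation=2);c=cv2.resize(im2[120:250,150:280],(520,520),interpolation=2)
cv2.imwrite("pics/p2.png",cv2.resize(np.hstack([a,c]),(800,400)))
E
```

```text
t 4.53 bin [-66.2  -2.5] z 6.8 yawerr -0.03 tilt [ 0.05 -0.01] F [-0.41 -1.49  0.33] w 1.0
t 4.95 bin [-46.5  -2.3] z 6.5 yawerr -0.05 tilt [-0.02 -0.01] F [-0.17 -1.5   0.1 ] w 1.0
```

View pics/p2.png

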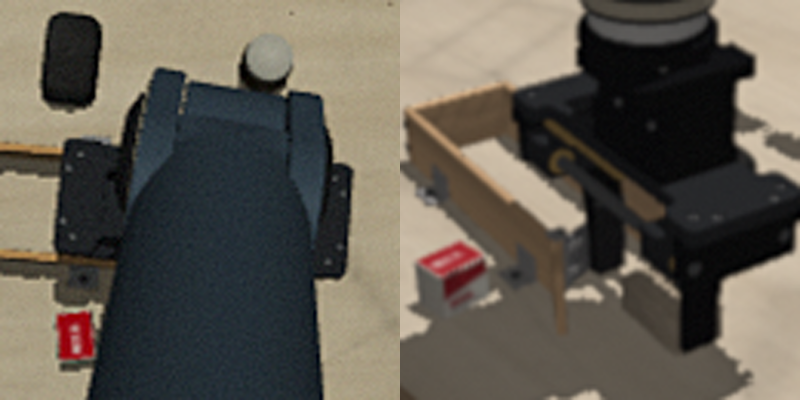

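The scene crop shows the front finger at about (600,265) pushing the flap open, with the offcut squared against the rear finger at about (695,340). I'll carry on.

```bash
python3 -m inch '[[0,0.04,0,0,0,0],[0,0.08,0,0,0,0],[0,0.12,0,0,0,0],[0,0.16,0,0,0,0],[0,0.2,0,0,0,0]]' >/dev/null; python3 st.py
python3 -m inch '[[0,0.04,0,0,0,0],[0,0.08,0,0,0,0],[0,0.12,0,0,0,0],[0,0.16,0,0,0,0],[0,0.2,0,0,0,0]]' >/dev/null; python3 st.py
python3 - <<'E'
from fit import *
im=robot.read_camera("top")[:,:,::-1];im2=robot.read_camera("scene")[:,:,::-1]
a=cv2.resize(im[150:280,215:345],(520,520),interpolation=2);c=cv2.resize(im2[120:250,150:280],(520,520),interpolation=2)
cv2.imwrite("pics/p3.png",cv2.resize(np.hstack([a,c]),(800,400)))
E
```

```text
t 5.47 bin [-26.1  -2.3] z 6.5 yawerr -0.04 tilt [-0.01  0.02] F [ 0.83 -0.02  0.07] w 1.0
t 5.88 bin [-6.2 -2.3] z 6.5 yawerr -0.04 tilt [-0.    0.01] F [-0.46 -0.62  0.69] w 1.0
```

View pics/p3.png

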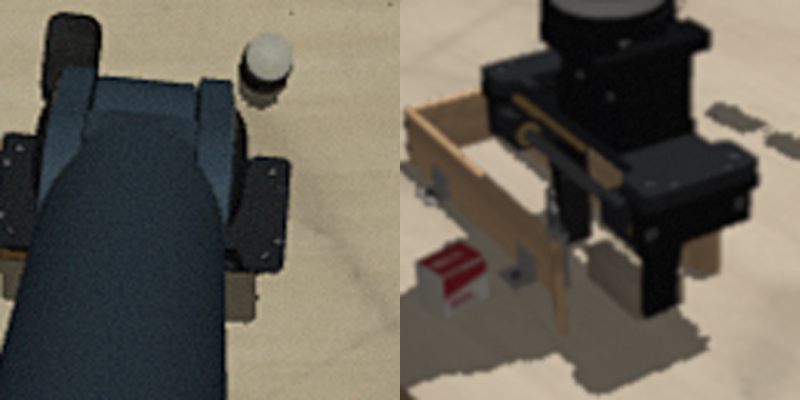

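The flap is swung well in at about (560,215), and the offcut is square behind the front finger. I'll push the rest of the way in.

```bash
for i in 1; do
python3 -m inch '[[0,0.04,0,0,0,0],[0,0.08,0,0,0,0],[0,0.12,0,0,0,0],[0,0.16,0,0,0,0],[0,0.2,0,0,0,0]]' >/dev/null; python3 st.py
python3 -m inch '[[0,0.04,0,0,0,0],[0,0.08,0,0,0,0],[0,0.12,0,0,0,0],[0,0.16,0,0,0,0],[0,0.2,0,0,0,0]]' >/dev/null; python3 st.py
python3 -m inch '[[0,0.04,0,0,0,0],[0,0.08,0,0,0,0],[0,0.12,0,0,0,0],[0,0.16,0,0,0,0],[0,0.2,0,0,0,0]]' >/dev/null; python3 st.py
python3 -m inch '[[0,0.04,0,0,0,0],[0,0.08,0,0,0,0],[0,0.12,0,0,0,0],[0,0.16,0,0,0,0],[0,0.2,0,0,0,0]]' >/dev/null; python3 st.py
python3 -m inch '[[0,0.04,0,0,0,0],[0,0.08,0,0,0,0],[0,0.12,0,0,0,0],[0,0.16,0,0,0,0],[0,0.2,0,0,0,0]]' >/dev/null; python3 st.py
python3 -m inch '[[0,0.04,0,0,0,0],[0,0.08,0,0,0,0],[0,0.12,0,0,0,0],[0,0.16,0,0,0,0],[0,0.2,0,0,0,0]]' >/dev/null; python3 st.py
done
python3 - <<'E'
from fit import *
im=robot.read_camera("top")[:,:,::-1];im2=robot.read_camera("scene")[:,:,::-1]
a=cv2.resize(im[150:280,150:280],(520,520),interpolation=2);c=cv2.resize(im2[120:250,150:280],(520,520),interpolation=2)
cv2.imwrite("pics/p4.png",cv2.resize(np.hstack([a,c]),(800,400)))
E
```

```text
t 6.4 bin [13.6 -2.4] z 6.6 yawerr -0.05 tilt [0.01 0.  ] F [ 0.71 -0.39  0.82] w 1.0
t 6.82 bin [33.7 -2.4] z 6.5 yawerr -0.05 tilt [0.01 0.01] F [ 0.3  -1.25  0.47] w 1.0
t 7.23 bin [53.7 -2.4] z 6.5 yawerr -0.04 tilt [-0.    0.01] F [0.17 0.21 0.34] w 1.0
t 7.65 bin [73.7 -2.4] z 6.5 yawerr -0.04 tilt [-0.01  0.01] F [-1.2  -0.28  0.86] w 1.0
t 8.07 bin [93.7 -2.4] z 6.5 yawerr -0.04 tilt [-0.01  0.01] F [ 0.1  -1.11  0.54] w 1.0
t 8.48 bin [113.7  -2.4] z 6.5 yawerr -0.05 tilt [-0.01  0.01] F [-0.13 -0.68  0.15] w 1.0
```

View pics/p4.png

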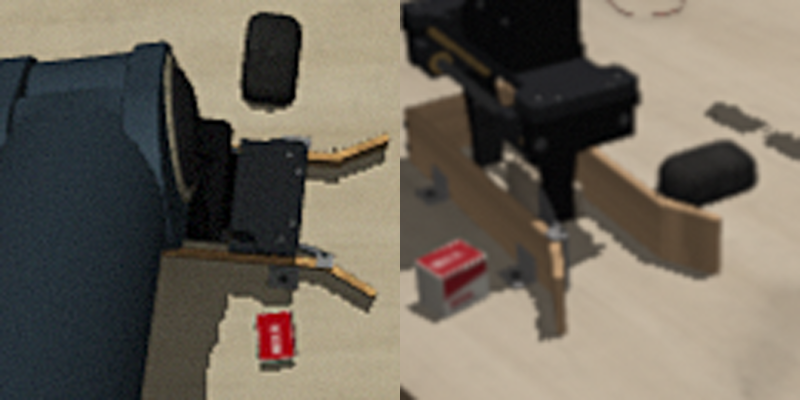

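The rear finger is about 70 mm inside, the flap is leaning on it at about (560,225), and the jar, block and carton haven't moved. I'll push a little further, ease off and lift.

```bash
python3 -m inch '[[0,0.04,0,0,0,0],[0,0.08,0,0,0,0],[0,0.08,0,0,0,0],[0,0.06,0,0,0,0],[0,0.03,0,0,0,0]]' >/dev/null; python3 st.py
python3 -m inch '[[0,0,-0.1,0,0,0],[0,0,-0.25,0,0,0],[0,0,-0.4,0,0,0],[0,0,-0.6,0,0,0],[0,0,-0.8,0,0,0]]' >/dev/null; python3 st.py
python3 -m inch '[[0,0,-0.3,0,0,0],[0,0.3,-0.6,0,0,0],[0,0.6,-0.8,0,0,0],[0,0.9,-0.8,0,0,0],[0,1,-0.8,0,0,0]]' >/dev/null
python3 -m inch '[[0.3,0.3,0,0,0,0],[0.6,0.6,0,0,0,0],[0.9,0.9,0,0,0,0],[1,1,0,0,0,0],[1,1,0,0,0,0]]' >/dev/null
python3 -m inch '[[0,0,0,0,0,0],[0,0,0,0,0,0],[0,0,0,0,0,0],[0,0,0,0,0,0],[0,0,0,0,0,0]]' >/dev/null;python3 st.py
python3 - <<'E'
from fit import *
im=robot.read_camera("top")[:,:,::-1];im2=robot.read_camera("scene")[:,:,::-1]
a=cv2.resize(im[150:280,150:280],(520,520),interpolation=2);c=cv2.resize(im2[120:250,150:280],(520,520),interpolation=2)
cv2.imwrite("pics/p5.png",cv2.resize(np.hstack([a,c]),(800,400)))
E
```

```text
t 9.0 bin [116.6  -2.4] z 6.5 yawerr -0.01 tilt [-0.01  0.03] F [ 0.26 -0.39 -0.37] w 1.0
t 9.42 bin [115.7  -2.3] z 87.8 yawerr -0.09 tilt [-0.04 -0.01] F [ 0.27 -0.03 -1.35] w 1.0
t 10.67 bin [315.2  96.4] z 166.5 yawerr -0.19 tilt [ 0.01 -0.04] F [-0.32  0.35 -0.44] w 1.0
```

View pics/p5.png

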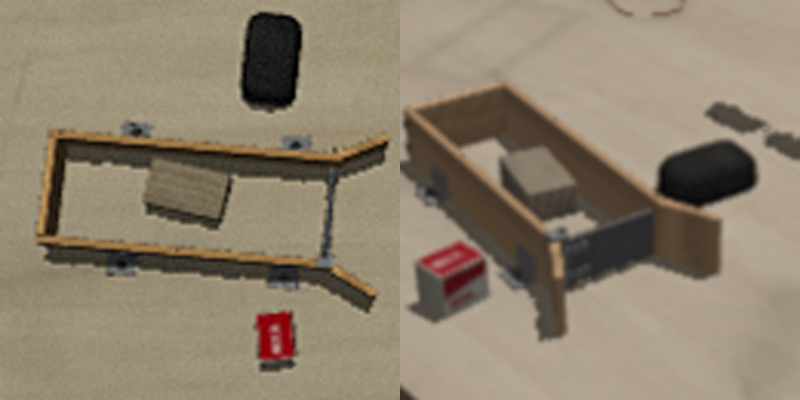

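The offcut lies flat inside at about (188,190) in the left half, the flap is shut at about (330,215), and the bystanders are untouched. Handing in.

```bash
python3 -c "
from cell import robot
print(robot.job_done())"
```

```text
the job is handed in; nothing more can be done
None
```

I pushed the offcut fully into the bin and handed the job in at about 11 s: in the last picture it lies flat inside, the flap is shut, and the block and carton look unmoved. The jar is outside that picture and looked in place in an earlier one. The hand-in returned no verdict.

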